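Preload a soil test cell in the bench screw press

ROBOT

A 7-joint arm with a two-finger parallel gripper is mounted at the origin on the work surface. World frame = base frame: x ahead of the robot, y to its left, z up, the work surface at z = 0. Lengths are in mm, angles in rad, forces in N, time in s.
With the tool pointing down it reaches from about 400 to 875 mm from the base axis. Payload 4.4 kg.
Tool frame: the origin (TCP) lies between the finger pads; the fingertips stand 22 mm ahead of it and the grasp point (between the pads) lies 3 mm ahead of it; z points along the fingers, y is the line along which they close (so a half turn about z gives the same grasp; the last joint's range is limited). The gripper opens to 85 mm and grips with 20 to 120 N. Pads are 22 mm wide; open, the fingers measure 114 mm over their backs; the gripper's body (76 mm by 85 mm) begins 54 mm behind the grasp point. The pads swing forward as they close: fully open they stand 13 mm farther back than shut.
Start: joints at [-1.28, 0.628, 0.038, 1.517, -0.027, 0.996, -0.02], TCP at [227.008, 609.085, 253.313] pointing down, gripper open.
Joint ranges: [-3.06, 3.06], [-0.37, 2.12], [-1.25, 1.32], [0.18, 2.47], [-1.1, 4.24], [0.23, 1.98], [-2.94, 2.94]. Speed limits (rad/s): [2.57, 2.57, 3.14, 3.14, 3.14, 3.14, 3.14].

INTERFACE

Orientations are given as [roll, pitch, yaw] about the fixed x, y, z axes, in that order (R = Rz(yaw) Ry(pitch) Rx(roll)).
In Python, from cell import ctrl gives the robot as it stands.
- The arm moves only by the tool step_arm, never from a script. Its argument "plan" is a list of rows, each an object of numbers: "dx", "dy", "dz": the shift along the tool's x, y, z scaled (see below); "ax", "ay", "az": the turn, a rotation vector about the tool's x, y, z scaled (see below); "gripper": the opening, from 0 (shut) to 1 (fully open). A call has 1 to 20 rows; each row shifts and turns the commanded pose from where the row before left it, along the tool's axes as they then stand; what a row does not reach is not made up. The controller multiplies each number of a shift by 0.3 m and each number of a turn by 90 degrees. A row lasts 1/8 s, in which the tool goes at most 62.5 mm and 10.7 degrees, less where a joint would pass 70% of its speed; a pose out of reach is approached as far as the arm can. A call with a number of a shift or a turn outside -1 to 1 is refused whole. A call with a gripper value outside its range is refused whole. The fingers move at their own pace and stop on an object; the grip force is fixed at half the most. Time passes only in rows, so rows that do not move let the fingers close. It gives the time, the measured TCP pose, the force, the opening and the grip force at its end, in the units of the state.
- ctrl.read_state(): the state, without advancing time (a new reading comes with each control period).
- ctrl.get_image(name): name is "scene" or "top" or "wrist"; returns a dict with "color" (384x512x3 uint8, red, green, blue), "range_z" (384x512 float32, mm along the optical axis (not along the pixel's ray), 0 where there is no reading), "fx", "fy", "cx", "cy" (pixels), "k1" (the pictures are not rectified: a ray, as slopes to the right and down, at radius r is drawn at 1 + k1 r^2 times it, then the intrinsics apply), "T" (4x4, takes a point from camera to world coordinates); the wrist camera has in their place "T_tool_cam" (4x4, takes a point from camera to tool coordinates, whose origin is the TCP and whose axes are the flange's). Camera axes: x right, y down, z forward; pixel columns grow to the right and rows downward; lengths in mm; the calibration is good to about 2 mm. A picture is of the moment at which its call begins: read the wrist's pose just before it.
- ctrl.finish_job(): hands the job in; it is judged then, once.
The state is a dict: "clock": time; "qpos": joint angles; "qd": joint speeds; "tau": joint torques, N m; "eef_pos": TCP position; "tool_rot": TCP orientation; "force": force on the tool from outside, world axes, zero at the start; "torque": the same for the moment, N m; "width": finger opening in mm; "gripper_force": force on a finger pad.
Only numpy, scipy, OpenCV 4.12 (cv2) and the standard library are available. Lean on these libraries where they do the work, as an engineer would, in place of code of your own. Each camera call takes 0.05 s, during which the arm holds its last target. There are 200 camera calls.

TASK

Slide the test cell on its carrier by its post gently along the rails until it is fully home against the stop of the screw press. Then wind the handwheel clockwise until the press foot just meets the cell's plunger, and give it half a turn more from there, no further. Let go and leave it pressed, without disturbing the other things on the bench.

Things in the scene. Friction and masses are not known exactly. Their poses are not given: they have to be found in the camera images.
- press: bench screw press, grey and steel, bolted down. Origin on the bench under the screw axis; its x axis points from the open loading end to the stop, z up. Base plate 315 x 190 mm, top 30 mm above the bench, from x = -250 to +65 mm. Two 22 mm pillars at y = -72 and +72 mm carry a crosshead 44 mm deep (x), 180 mm wide (y), 176 to 210 mm above the bench, under the handwheel
- seat (a point): point on the base plate's top under the screw axis: where the carrier's origin is when it is home. Two steel rails 8 mm high, 67 mm apart inside, guide the carrier along the press's x axis
- stop: steel stop bar across the end of the rails on the base plate, 10 mm high. Origin at the middle of the lower edge of the face that meets the carrier, 35 mm beyond the screw axis. A push of 10 to 25 N seats the carrier; above 40 N is ramming it
- hub (a point): centre of the handwheel on the vertical screw axis, 230 mm above the bench. The wheel is a ring of 120 mm outer diameter, 10 mm thick, with three spokes; it keeps its height as it turns (only the foot goes down)
- wheel (a joint): handwheel angle, rad: grows turning clockwise seen from above, which lowers the foot 20 mm a turn. 0 is the top; starts at 4.2 to 6.9, knob away from the loading end; stays where it is left. Turning takes a steady 8 N or so at the knob (thread friction); from where the foot meets the plunger clearly more: a step of about 3.5 N, then another 3 N over the next half turn
- knob_mid (a point): middle of the handwheel's knob: an upright black cylinder, 18 mm in diameter, spinning freely on its pin, standing on the rim 55 mm from the axis, from 238 to 284 mm above the bench (this point at 264 mm). Pinched from above it can be led round in circles without turning the gripper
- ram: the ram with its foot, a steel disc of 44 mm diameter. Origin at the centre of the foot's underside, 150 mm above the bench when the wheel is at 0
- carrier: loose aluminium carrier plate, 200 x 64 x 8 mm, 0.6 to 1 kg with its steel test cell (54 mm diameter), lying between the rails on the press base, drawn out 30 to 80 mm from home. Origin on its underside under the cell's axis; x points along the plate to the far edge at x = +35 mm, which meets the stop; near edge at x = -165 mm
- cell (a point): centre of the cell's rim, 50 mm above the carrier's underside. A sprung brass plunger, 38 mm in diameter, stands out of it; how far depends on the sample inside: 18 to 42 mm above the rim, differing each time. It gives no way below about 60 N of press force and then sinks 1 mm for every further 5 N
- post (a point): upright steel post, 14 mm in diameter, at the near end of the carrier, 145 mm from the cell's axis: the handle to push it by. From 38 to 88 mm above the bench (this point at 63 mm)
- bottle_a: stoppered clear glass sample bottle, 60 mm diameter, 125 mm tall, upright beside the press; leave it alone
- bottle_b: stoppered amber glass sample bottle, 52 mm diameter, 105 mm tall, upright beside the press; leave it alone
- bottle_c: stoppered clear glass sample bottle, 60 mm diameter, 125 mm tall, upright on the robot's right; leave it alone
- dish: white porcelain dish, 70 mm across, 30 mm tall, beside the press; leave it alone
- spare_cap: spare brass plunger, a plain cylinder 38 mm in diameter and 30 mm tall, standing beside the press; leave it alone
- spatula: spatula lying on the bench on the robot's right, about 0.2 m long; leave it alone
- jar: lidded plastic jar, 60 mm diameter, 75 mm tall, on the robot's left; leave it alone
Things that resemble listed ones, but are neither listed nor needed, are in the scene too. What is meant by the carrier is not turquoise, and is the larger of those in its own colour.

How it is judged:
By the outcome, as a careful person would: the job done as asked, in the order asked, and still so for the second after the job is handed in, with the robot touching nothing.
It also fails if it takes over 72 s, if anything falls off the work surface, if the arm or the gripper's body presses on something with over 40 N, if the wrist force passes 120 N, or if a joint passes its speed limit or range.

## Working session

There is one attempt and no reset: what is moved stays moved. The work goes in short steps, Python scripts to look and compute and a tool call to move; the robot and the scene stay as the last step left them, time stands still between calls to the robot, and variables do not carry over. Pictures are saved under pics/ and viewed, at most 10 in all, crops included, and the job is handed in when it is done.

Besides the shell and the picture viewer there is one more tool, called after "Emit:" by a JSON object that holds its "name" and its "arguments". step_arm: Moves the arm, as the interface text tells. Shifts and turns lie within -1 to 1; 1 stands for 0.3 m of shift or 90 degrees of turn. Its arguments: {"type":"object","properties":{"plan":{"type":"array"}},"required":["plan"]}

```bash
ls; mkdir -p pics
cat > h.py <<'E'
import numpy as np, cv2
from cell import ctrl
from scipy.spatial.transform import Rotation as R
def ray(im,u,v):
    x=(u-im["cx"])/im["fx"]; y=(v-im["cy"])/im["fy"]; a,b=x,y
    for _ in range(20):
        s=1+im["k1"]*(a*a+b*b); a,b=x/s,y/s
    return np.array([a,b,1.0])
def plane(im,u,v,z):
    T=np.array(im["T"]); d=T[:3,:3]@ray(im,u,v); o=T[:3,3]
    return o+d*(z-o[2])/d[2]
def pt(im,u,v):
    T=np.array(im["T"]); return T[:3,:3]@(ray(im,u,v)*im["range_z"][int(v),int(u)])+T[:3,3]
def save(im,n): cv2.imwrite("pics/"+n+".png",cv2.cvtColor(im["color"],cv2.COLOR_RGB2BGR))
E
python3 - <<'E'
from h import *
import pickle
s=ctrl.read_state(); print(s)
ims={n:ctrl.get_image(n) for n in("scene","top")}
pickle.dump(ims,open("ims.pkl","wb"))
a=np.hstack([ims["scene"]["color"],ims["top"]["color"]])
for n in ims: save(ims[n],n+"0"); print(n,ims[n]["T"],ims[n]["fx"],ims[n]["cx"],ims[n]["cy"],ims[n]["k1"])
E
```

```text
pics
{'clock': 0.0, 'qpos': array([-1.27976994,  0.6293105 ,  0.03842069,  1.51835661, -0.02702264,
        0.99630135, -0.01997723]), 'qd': array([ 2.14041074e-03,  1.18112961e-03,  3.76291085e-04,  6.52956054e-04,
       -2.18624284e-04,  5.87585556e-05, -1.47926640e-04]), 'tau': array([ 5.43143724e-04, -5.63402903e+01,  1.22632843e+00, -1.93438715e+01,
        1.10468446e-02,  1.06569700e-02, -8.36107631e-06]), 'eef_pos': array([226.80002408, 608.53387813, 252.41538257]), 'tool_rot': array([-3.13973372e+00, -9.04032591e-06,  2.78479416e+00]), 'force': array([-0.06263468, -0.21228445,  0.35760094]), 'torque': array([ 0.0653502 , -0.00880291,  0.03553386]), 'gripper_force': 0.0, 'width': 85.33317965107591}
scene [[ 3.12093842e-01  6.95921659e-01 -6.46753801e-01  1.25219522e+03]
 [ 9.49998507e-01 -2.21423877e-01  2.20168806e-01 -2.89068154e+02]
 [ 1.00135070e-02 -6.83128474e-01 -7.30229565e-01  9.93085595e+02]
 [ 0.00000000e+00  0.00000000e+00  0.00000000e+00  1.00000000e+00]] 380.8391334522314 250.66891889245812 188.60988812235615 -0.06280268532457517
top [[-2.49827937e-02 -9.91194718e-01  1.30034194e-01  3.66941234e+02]
 [-9.99446490e-01  2.76228790e-02  1.85388647e-02 -5.21502245e+01]
 [-2.19675435e-02 -1.29499066e-01 -9.91336179e-01  1.37247748e+03]
 [ 0.00000000e+00  0.00000000e+00  0.00000000e+00  1.00000000e+00]] 415.17527211020484 257.07800103407794 190.18612445810044 0.01529027611396703
```

View pics/scene0.png

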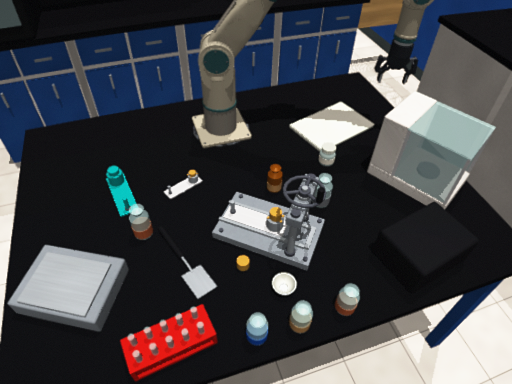

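View pics/top0.png

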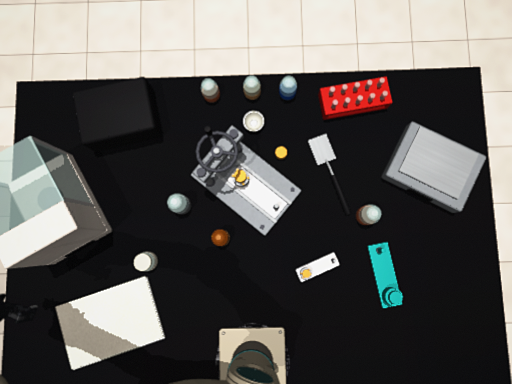

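The press sits ahead of the robot: around (270,225) in the scene view and (245,180) in the top view. Its loading end points towards the robot's right and near side. I'll zoom in on both.

Run:
```python
from h import *
import pickle
ims=pickle.load(open("ims.pkl","rb"))
a=ims["top"]["color"][115:245,180:310]; b=ims["scene"]["color"][160:275,205:335]
a=cv2.resize(a,None,fx=3,fy=3,interpolation=2)
b=cv2.resize(b,None,fx=3,fy=3,interpolation=2)
c=np.zeros((390,800,3),np.uint8); c[:,:390]=a; c[:345,400:790]=b
cv2.imwrite("pics/crop.png",c[:,:,::-1])
im=ims["top"]
# base plate / silhouettes: points from depth with height 20..45
H=np.zeros((384,512)); 
P=np.zeros((384,512,3))
for v in range(105,250):
  for u in range(170,320):
    if im["range_z"][v,u]>0: P[v,u]=pt(im,u,v)
m=((P[...,2]>22)&(P[...,2]<46)).astype(np.uint8)
n,l,st,_=cv2.connectedComponentsWithStats(m); k=1+np.argmax(st[1:,4])
q=P[l==k]; print("plate",len(q),np.median(q[:,2]),cv2.minAreaRect(q[:,:2].astype(np.float32)))
w=P[(P[...,2]>215)&(P[...,2]<245)]; print("wheel",len(w),cv2.minEnclosingCircle(w[:,:2].astype(np.float32)),w[:,2].mean())
w=P[(P[...,2]>255)]; print("knob",len(w),w.mean(0), w[:,2].max())
hsv=cv2.cvtColor(im["color"],cv2.COLOR_RGB2HSV)
br=((hsv[...,0]>12)&(hsv[...,0]<30)&(hsv[...,1]>120)&(hsv[...,2]>80))
n,l,st,ce=cv2.connectedComponentsWithStats(br.astype(np.uint8))
for i in range(1,n):
  if st[i,4]>15:
    v,u=np.where(l==i); print(ce[i],st[i],np.median(P[l==i],axis=0))
np.save("P.npy",P)
```

```text
plate 4031 32.416803090899066 ((568.9447021484375, 8.099395751953125), (312.4573059082031, 190.6407928466797), 49.34382247924805)
wheel 800 ((623.364501953125, 73.96144104003906), 85.85845184326172) 231.7575456860591
knob 51 [678.25352483  97.27758095 279.11171731] 288.18138622314245
[280.592 151.792] [275 146  12  13 125] [ 668.29536201 -108.7240321    29.16604029]
[239.95620438 176.11678832] [232 169  17  17 137] [578.67518605  23.15823095 106.11518535]
[218.93103448 236.24137931] [211 230  17  16 116] [396.33151136  91.27384597 100.30285619]
[305.66037736 273.13207547] [300 269  11   9  53] [0. 0. 0.]
```

View pics/crop.png

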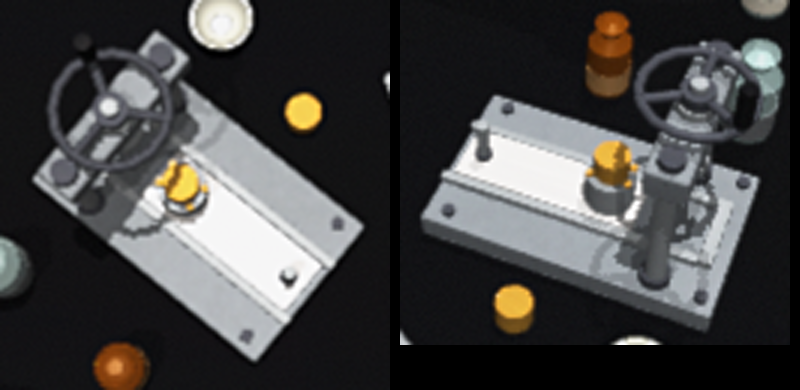

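The crop shows the carrier with post at top px (276,205), brass plunger near (240,176), hub near (216,150) and black knob near (208,129). The scene view agrees. Next I'll work out exact positions.

Run:
```python
from h import *
import pickle
ims=pickle.load(open("ims.pkl","rb")); t=ims["top"]; s=ims["scene"]
P=np.load("P.npy")
def tri(ut,us):
    A=[];b=[]
    M=np.zeros((3,3));c=np.zeros(3)
    for im,u in((t,ut),(s,us)):
        T=np.array(im["T"]);d=T[:3,:3]@ray(im,*u);d/=np.linalg.norm(d);Q=np.eye(3)-np.outer(d,d);M+=Q;c+=Q@T[:3,3]
    return np.linalg.solve(M,c)
print("post top",plane(t,180+289/3,115+270/3,88),plane(s,205+79/3,160+126/3,88),tri((180+289/3,115+270/3),(205+79/3,160+126/3)))
print("hub",plane(t,180+109/3,115+106/3,237),tri((180+109/3,115+106/3),(205+300/3,160+89/3)))
print("knob top",plane(t,180+83/3,115+42/3,284),plane(s,205+347/3,160+88/3,284))
w=P[(P[...,2]>222)&(P[...,2]<242)&(np.hypot(P[...,0]-629,P[...,1]-78)<75)][:,:2]
r=np.hypot(*(w-[629,78]).T); ww=w[(r>40)&(r<70)]
A=np.c_[2*ww,np.ones(len(ww))];x=np.linalg.lstsq(A,(ww**2).sum(1),rcond=None)[0];print("ringfit",x[:2],np.sqrt(x[2]+x[0]**2+x[1]**2),len(ww))
print("plunger top pts",np.percentile(P[170:184,233:249][...,2],[50,80,90,95]))
# plunger top centre in the top view
print("jar/bottles", [plane(t,u,v,100).round() for u,v in((178,203),(220,237),(253,121))])
```

```text
post top [487.41789072 -86.71251558  88.        ] [486.97259646 -92.23955793  88.        ] [486.8243182  -89.38202188  87.00480125]
hub [631.52989826  80.30982291 237.        ] [631.21289381  79.46670749 236.94751669]
knob top [680.13481924  97.54421642 284.        ] [680.84962754  94.51679127 284.        ]
ringfit [628.86061038  78.80909319] 54.07026488213065 454
plunger top pts [101.19398916 107.08730694 109.09246405 110.47617566]
jar/bottles [array([501., 217., 100.]), array([393.,  88., 100.]), array([755., -21., 100.])]
```

Emit:
{"name": "step_arm", "arguments": {"plan": [{"dx": -0.135,"dy": -0.156},{"dx": -0.135,"dy": -0.156},{"dx": -0.135,"dy": -0.156},{"dx": -0.135,"dy": -0.156},{"dx": -0.135,"dy": -0.156},{"dx": -0.135,"dy": -0.156},{"dx": -0.135,"dy": -0.156},{"dx": -0.135,"dy": -0.156},{"dx": -0.135,"dy": -0.156},{"dx": -0.135,"dy": -0.156},{"dx": -0.135,"dy": -0.156},{"dx": -0.135,"dy": -0.156},{"az": 0.111},{"az": 0.111},{"az": 0.111},{"az": 0.111},{"az": 0.111},{"az": 0.111},{"az": 0.111},{"az": 0.111}]}}

```text
invalid input
```

Emit:
{"name": "step_arm", "arguments": {"plan": [{"az": 0.111},{"az": 0.111},{"az": 0.111},{},{}]}}

```text
invalid input
```

```bash
cat >> h.py <<'E'
def wrist():
    s=ctrl.read_state(); im=ctrl.get_image("wrist")
    T=np.eye(4);T[:3,:3]=R.from_euler("xyz",s["tool_rot"]).as_matrix();T[:3,3]=s["eef_pos"]
    im["T"]=T@np.array(im["T_tool_cam"]); return s,im
E
python3 - <<'E'
from h import *
import pickle
s,im=wrist(); pickle.dump((s,im),open("w1.pkl","wb")); save(im,"w1")
print({k:np.round(s[k],3) for k in("clock","eef_pos","tool_rot","force","qpos")}); print(im["T_tool_cam"])
E
```

```text
{'clock': np.float64(0.1), 'eef_pos': array([226.838, 608.571, 252.514]), 'tool_rot': array([-3.14 ,  0.   ,  2.785]), 'force': array([1.097, 0.216, 0.102]), 'qpos': array([-1.28 ,  0.629,  0.038,  1.518, -0.027,  0.996, -0.02 ])}
[[-1.91218904e-04 -9.48582654e-01 -3.16529482e-01  8.08751973e+01]
 [ 9.99999961e-01 -1.17202348e-04 -2.52876233e-04  4.20089845e-01]
 [ 2.02776010e-04 -3.16529518e-01  9.48582639e-01 -1.20833606e+02]
 [ 0.00000000e+00  0.00000000e+00  0.00000000e+00  1.00000000e+00]]
```

View pics/w1.png

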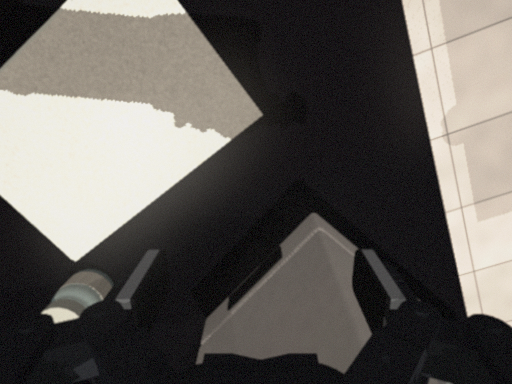

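The calls were refused, probably because every field is required in each row. The picture shows only the start pose, with a white sheet and the bottom-left jar. I'll retry with full rows.

Emit:
{"name": "step_arm", "arguments": {"plan": [{"dx": -0.135,"dy": -0.156,"dz": 0,"ax": 0,"ay": 0,"az": 0,"gripper": 1},{"dx": -0.135,"dy": -0.156,"dz": 0,"ax": 0,"ay": 0,"az": 0,"gripper": 1},{"dx": -0.135,"dy": -0.156,"dz": 0,"ax": 0,"ay": 0,"az": 0,"gripper": 1},{"dx": -0.135,"dy": -0.156,"dz": 0,"ax": 0,"ay": 0,"az": 0,"gripper": 1},{"dx": -0.135,"dy": -0.156,"dz": 0,"ax": 0,"ay": 0,"az": 0,"gripper": 1},{"dx": -0.135,"dy": -0.156,"dz": 0,"ax": 0,"ay": 0,"az": 0,"gripper": 1},{"dx": -0.135,"dy": -0.156,"dz": 0,"ax": 0,"ay": 0,"az": 0,"gripper": 1},{"dx": -0.135,"dy": -0.156,"dz": 0,"ax": 0,"ay": 0,"az": 0,"gripper": 1},{"dx": -0.135,"dy": -0.156,"dz": 0,"ax": 0,"ay": 0,"az": 0,"gripper": 1},{"dx": -0.135,"dy": -0.156,"dz": 0,"ax": 0,"ay": 0,"az": 0,"gripper": 1},{"dx": -0.135,"dy": -0.156,"dz": 0,"ax": 0,"ay": 0,"az": 0,"gripper": 1},{"dx": -0.135,"dy": -0.156,"dz": 0,"ax": 0,"ay": 0,"az": 0,"gripper": 1}]}}

```text
clock: 1.65
eef_pos: [486.7, -88.7, 253.3]
tool_rot: [3.141, 0.0, 2.785]
force: [1.6, 0.6, -0.1]
width: 85.1
gripper_force: 0.0
```

Emit:
{"name": "step_arm", "arguments": {"plan": [{"dx": 0,"dy": 0,"dz": 0,"ax": 0,"ay": 0,"az": 0.111,"gripper": 1},{"dx": 0,"dy": 0,"dz": 0,"ax": 0,"ay": 0,"az": 0.111,"gripper": 1},{"dx": 0,"dy": 0,"dz": 0,"ax": 0,"ay": 0,"az": 0.111,"gripper": 1},{"dx": 0,"dy": 0,"dz": 0,"ax": 0,"ay": 0,"az": 0.111,"gripper": 1},{"dx": 0,"dy": 0,"dz": 0,"ax": 0,"ay": 0,"az": 0.111,"gripper": 1},{"dx": 0,"dy": 0,"dz": 0,"ax": 0,"ay": 0,"az": 0.111,"gripper": 1},{"dx": 0,"dy": 0,"dz": 0,"ax": 0,"ay": 0,"az": 0.111,"gripper": 1},{"dx": 0,"dy": 0,"dz": 0,"ax": 0,"ay": 0,"az": 0.111,"gripper": 1},{"dx": 0,"dy": 0,"dz": 0,"ax": 0,"ay": 0,"az": 0.111,"gripper": 1},{"dx": 0,"dy": 0,"dz": 0,"ax": 0,"ay": 0,"az": 0.111,"gripper": 1},{"dx": 0,"dy": 0,"dz": 0,"ax": 0,"ay": 0,"az": 0.111,"gripper": 1},{"dx": 0,"dy": 0,"dz": 0,"ax": 0,"ay": 0,"az": 0,"gripper": 1},{"dx": 0,"dy": 0,"dz": 0,"ax": 0,"ay": 0,"az": 0,"gripper": 1}]}}

```text
clock: 3.28
eef_pos: [486.2, -86.8, 253.2]
tool_rot: [-3.141, 0.0, 0.87]
force: [-0.8, 0.7, -1.2]
width: 85.2
gripper_force: 0.0
```

Run:
```python
from h import *
import pickle
s,im=wrist(); pickle.dump((s,im),open("w1.pkl","wb")); save(im,"w2")
print({k:np.round(s[k],3) for k in("clock","eef_pos","tool_rot","force","qpos")})
```

```text
{'clock': np.float64(3.275), 'eef_pos': array([486.18 , -86.753, 253.222]), 'tool_rot': array([-3.141,  0.   ,  0.87 ]), 'force': array([-0.836,  0.665, -1.216]), 'qpos': array([-0.347,  0.483,  0.679,  1.955, -0.402,  0.841, -0.15 ])}
```

View pics/w2.png

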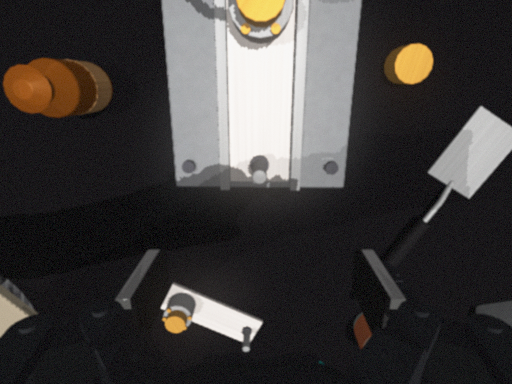

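The wrist view is aligned with the press: post top is at (260,176), its foot at (259,160), and the rails run straight up the image. I'll cast the rays.

Run:
```python
from h import *
import pickle
s,im=pickle.load(open("w1.pkl","rb"))
M=R.from_euler("xyz",s["tool_rot"]).as_matrix()
f=lambda p:(M.T@(p-s["eef_pos"])).round(1)
for n,u,v,z in(("post top",260,177,88),("post foot",259.5,158,38),("edgeL",177,187,30),("edgeR",344,187,30),("railinL",228,187,38),("railinR",292,187,38),("plunger c",262,4,107)):
    p=plane(im,u,v,z); print(n,p.round(1),f(p))
g=im["color"][165:195,250:272].mean(2).astype(int); print(g[::3])
# left and right plate edges directions
for a,b in(((171,100),(176,180)),((355,60),(345,180)),((228,60),(228,180))):
    d=plane(im,*a,30)-plane(im,*b,30); print(np.degrees(np.arctan2(d[1],d[0])))
```

```text
post top [484.5 -89.2  88. ] [ -2.9   0.3 165.2]
post foot [488.2 -83.9  38. ] [ 3.400e+00 -2.000e-01  2.152e+02]
edgeL [394.3 -50.9  30. ] [-31.9 -93.3 223.2]
edgeR [ 538.1 -172.3   30. ] [-31.9  95.  223.2]
railinL [440.5 -86.5  38. ] [-29.2 -35.  215.2]
railinR [ 494.4 -132.    38. ] [-29.2  35.5 215.2]
plunger c [574.4  15.1 107. ] [134.8   1.8 146.2]
[[ 98  84  85  90  93  98 100 102 105 105 108 105 107 107 104 105 105 116
  157 202 225 227]
 [118  93  88  90  96  96  99 102 100 102 103 103 104 105 105 101 108 132
  183 221 226 226]
 [122 116 104  98 113 137 160 174 182 185 188 176 167 149 114 115 160 206
  225 224 224 227]
 [179 139 121 145 166 178 183 185 184 186 187 187 187 183 178 158 165 204
  224 223 224 227]
 [133 127 134 160 172 173 173 174 173 174 179 175 175 172 178 166 164 187
  217 224 220 205]
 [118 118 121 135 156 165 172 172 169 167 168 171 170 169 162 141 118 119
  129 129 126 121]
 [ 90  90  95 100 109 109 115 128 132 136 134 128 121 103  97  93  98 117
  137 125 101  91]
 [ 79  83  76  79  76  82  82  84  81  82  85  85  80  84  83  85 102 123
  126 107  89  82]
 [ 51  54  58  46  51  46  47  51  51  53  55  49  48  53  51  53  52  55
   51  51  48  49]
 [ 46  49  43  52  48  51  51  46  47  53  50  52  48  53  47  48  47  47
   52  54  48  47]]
48.43984013737385
50.163084648668466
47.983988279728045
```

Emit:
{"name": "step_arm", "arguments": {"plan": [{"dx": -0.003,"dy": 0,"dz": 0.2,"ax": 0,"ay": 0,"az": 0,"gripper": 1},{"dx": 0,"dy": 0,"dz": 0.2,"ax": 0,"ay": 0,"az": 0,"gripper": 1},{"dx": 0,"dy": 0,"dz": 0.15,"ax": 0,"ay": 0,"az": 0,"gripper": 1},{"dx": 0,"dy": 0,"dz": 0.065,"ax": 0,"ay": 0,"az": 0,"gripper": 1},{"dx": 0,"dy": 0,"dz": 0,"ax": 0,"ay": 0,"az": 0,"gripper": 1}]}}

```text
clock: 3.95
eef_pos: [484.7, -87.6, 67.6]
tool_rot: [-3.139, 0.001, 0.867]
force: [-0.5, 0.8, -0.3]
width: 85.5
gripper_force: 0.0
```

Emit:
{"name": "step_arm", "arguments": {"plan": [{"dx": 0,"dy": 0,"dz": 0,"ax": 0,"ay": 0,"az": 0,"gripper": 0},{"dx": 0,"dy": 0,"dz": 0,"ax": 0,"ay": 0,"az": 0,"gripper": 0},{"dx": 0,"dy": 0,"dz": 0,"ax": 0,"ay": 0,"az": 0,"gripper": 0},{"dx": 0,"dy": 0,"dz": 0,"ax": 0,"ay": 0,"az": 0,"gripper": 0},{"dx": 0,"dy": 0,"dz": 0,"ax": 0,"ay": 0,"az": 0,"gripper": 0},{"dx": 0,"dy": 0,"dz": 0,"ax": 0,"ay": 0,"az": 0,"gripper": 0}]}}

```text
clock: 4.7
eef_pos: [485.8, -87.3, 69.4]
tool_rot: [3.141, -0.001, 0.867]
force: [-1.0, 0.5, 5.3]
width: 12.1
gripper_force: 58.3
```

Emit:
{"name": "step_arm", "arguments": {"plan": [{"dx": 0.008,"dy": 0,"dz": 0,"ax": 0,"ay": 0,"az": 0,"gripper": 0},{"dx": 0.016,"dy": 0,"dz": 0,"ax": 0,"ay": 0,"az": 0,"gripper": 0},{"dx": 0.016,"dy": 0,"dz": 0,"ax": 0,"ay": 0,"az": 0,"gripper": 0},{"dx": 0.016,"dy": 0,"dz": 0,"ax": 0,"ay": 0,"az": 0,"gripper": 0},{"dx": 0.016,"dy": 0,"dz": 0,"ax": 0,"ay": 0,"az": 0,"gripper": 0},{"dx": 0.016,"dy": 0,"dz": 0,"ax": 0,"ay": 0,"az": 0,"gripper": 0},{"dx": 0.016,"dy": 0,"dz": 0,"ax": 0,"ay": 0,"az": 0,"gripper": 0},{"dx": 0.016,"dy": 0,"dz": 0,"ax": 0,"ay": 0,"az": 0,"gripper": 0}]}}

```text
clock: 5.7
eef_pos: [507.4, -62.9, 69.4]
tool_rot: [3.141, 0.003, 0.864]
force: [-5.1, -5.8, 6.9]
width: 12.5
gripper_force: 58.4
```

Emit:
{"name": "step_arm", "arguments": {"plan": [{"dx": 0.016,"dy": 0,"dz": 0,"ax": 0,"ay": 0,"az": 0,"gripper": 0},{"dx": 0.016,"dy": 0,"dz": 0,"ax": 0,"ay": 0,"az": 0,"gripper": 0},{"dx": 0.016,"dy": 0,"dz": 0,"ax": 0,"ay": 0,"az": 0,"gripper": 0},{"dx": 0.01,"dy": 0,"dz": 0,"ax": 0,"ay": 0,"az": 0,"gripper": 0}]}}

```text
clock: 6.2
eef_pos: [518.8, -49.6, 69.4]
tool_rot: [3.141, 0.003, 0.865]
force: [-4.7, -6.2, 6.9]
width: 12.4
gripper_force: 58.4
```

Emit:
{"name": "step_arm", "arguments": {"plan": [{"dx": 0.01,"dy": 0,"dz": 0,"ax": 0,"ay": 0,"az": 0,"gripper": 0},{"dx": 0.01,"dy": 0,"dz": 0,"ax": 0,"ay": 0,"az": 0,"gripper": 0},{"dx": 0.01,"dy": 0,"dz": 0,"ax": 0,"ay": 0,"az": 0,"gripper": 0},{"dx": 0.01,"dy": 0,"dz": 0,"ax": 0,"ay": 0,"az": 0,"gripper": 0},{"dx": 0.006,"dy": 0,"dz": 0,"ax": 0,"ay": 0,"az": 0,"gripper": 0}]}}

```text
clock: 6.82
eef_pos: [527.6, -39.2, 69.4]
tool_rot: [3.141, 0.003, 0.865]
force: [-5.5, -5.9, 7.2]
width: 12.5
gripper_force: 58.4
```

Emit:
{"name": "step_arm", "arguments": {"plan": [{"dx": 0.005,"dy": 0,"dz": 0,"ax": 0,"ay": 0,"az": 0,"gripper": 0},{"dx": 0.005,"dy": 0,"dz": 0,"ax": 0,"ay": 0,"az": 0,"gripper": 0}]}}

```text
clock: 7.08
eef_pos: [529.5, -37.0, 69.4]
tool_rot: [3.141, 0.003, 0.864]
force: [-5.7, -5.8, 7.4]
width: 12.3
gripper_force: 58.4
```

Emit:
{"name": "step_arm", "arguments": {"plan": [{"dx": 0.005,"dy": 0,"dz": 0,"ax": 0,"ay": 0,"az": 0,"gripper": 0},{"dx": 0.004,"dy": 0,"dz": 0,"ax": 0,"ay": 0,"az": 0,"gripper": 0}]}}

```text
clock: 7.32
eef_pos: [531.2, -34.9, 69.4]
tool_rot: [3.141, 0.003, 0.864]
force: [-5.1, -6.5, 7.0]
width: 12.4
gripper_force: 58.4
```

Emit:
{"name": "step_arm", "arguments": {"plan": [{"dx": 0.004,"dy": 0,"dz": 0,"ax": 0,"ay": 0,"az": 0,"gripper": 0},{"dx": 0.004,"dy": 0,"dz": 0,"ax": 0,"ay": 0,"az": 0,"gripper": 0}]}}

```text
clock: 7.58
eef_pos: [532.8, -33.2, 69.4]
tool_rot: [3.141, 0.003, 0.864]
force: [-5.0, -4.4, 7.0]
width: 12.4
gripper_force: 58.4
```

Emit:
{"name": "step_arm", "arguments": {"plan": [{"dx": 0.004,"dy": 0,"dz": 0,"ax": 0,"ay": 0,"az": 0,"gripper": 0}]}}

```text
clock: 7.7
eef_pos: [533.5, -32.2, 69.4]
tool_rot: [3.141, 0.003, 0.864]
force: [-5.1, -5.7, 6.9]
width: 12.8
gripper_force: 58.4
```

Emit:
{"name": "step_arm", "arguments": {"plan": [{"dx": 0.004,"dy": 0,"dz": 0,"ax": 0,"ay": 0,"az": 0,"gripper": 0}]}}

```text
clock: 7.82
eef_pos: [534.3, -31.3, 69.4]
tool_rot: [3.141, 0.004, 0.864]
force: [-4.1, -5.1, 6.6]
width: 12.6
gripper_force: 58.4
```

Emit:
{"name": "step_arm", "arguments": {"plan": [{"dx": 0.004,"dy": 0,"dz": 0,"ax": 0,"ay": 0,"az": 0,"gripper": 0}]}}

```text
clock: 7.95
eef_pos: [535.0, -30.5, 69.4]
tool_rot: [3.141, 0.004, 0.864]
force: [-6.6, -7.7, 8.4]
width: 13.0
gripper_force: 58.4
```

Emit:
{"name": "step_arm", "arguments": {"plan": [{"dx": 0.004,"dy": 0,"dz": 0,"ax": 0,"ay": 0,"az": 0,"gripper": 0}]}}

```text
clock: 8.07
eef_pos: [535.0, -30.5, 69.4]
tool_rot: [3.141, 0.005, 0.864]
force: [-8.3, -9.5, 9.2]
width: 12.4
gripper_force: 58.5
```

Emit:
{"name": "step_arm", "arguments": {"plan": [{"dx": 0.004,"dy": 0,"dz": 0,"ax": 0,"ay": 0,"az": 0,"gripper": 0}]}}

```text
clock: 8.2
eef_pos: [535.1, -30.4, 69.4]
tool_rot: [3.141, 0.007, 0.863]
force: [-9.6, -10.4, 10.4]
width: 12.6
gripper_force: 58.6
```

Emit:
{"name": "step_arm", "arguments": {"plan": [{"dx": 0.004,"dy": 0,"dz": 0,"ax": 0,"ay": 0,"az": 0,"gripper": 0},{"dx": 0.004,"dy": 0,"dz": 0,"ax": 0,"ay": 0,"az": 0,"gripper": 0}]}}

```text
clock: 8.45
eef_pos: [535.1, -30.4, 69.4]
tool_rot: [-3.141, 0.009, 0.862]
force: [-12.6, -13.5, 12.1]
width: 12.7
gripper_force: 58.8
```

Emit:
{"name": "step_arm", "arguments": {"plan": [{"dx": 0.003,"dy": 0,"dz": 0,"ax": 0,"ay": 0,"az": 0,"gripper": 0},{"dx": 0,"dy": 0,"dz": 0,"ax": 0,"ay": 0,"az": 0,"gripper": 0}]}}

```text
clock: 8.7
eef_pos: [535.1, -30.4, 69.4]
tool_rot: [-3.141, 0.01, 0.861]
force: [-12.8, -14.2, 12.7]
width: 12.5
gripper_force: 58.9
```

Emit:
{"name": "step_arm", "arguments": {"plan": [{"dx": 0,"dy": 0,"dz": 0,"ax": 0,"ay": 0,"az": 0,"gripper": 1},{"dx": 0,"dy": 0,"dz": 0,"ax": 0,"ay": 0,"az": 0,"gripper": 1},{"dx": 0,"dy": 0,"dz": 0,"ax": 0,"ay": 0,"az": 0,"gripper": 1},{"dx": 0,"dy": 0,"dz": 0,"ax": 0,"ay": 0,"az": 0,"gripper": 1},{"dx": -0.01,"dy": 0,"dz": -0.1,"ax": 0,"ay": 0,"az": 0,"gripper": 1},{"dx": 0,"dy": 0,"dz": -0.2,"ax": 0,"ay": 0,"az": 0,"gripper": 1},{"dx": 0,"dy": 0,"dz": -0.2,"ax": 0,"ay": 0,"az": 0,"gripper": 1},{"dx": 0,"dy": 0,"dz": -0.2,"ax": 0,"ay": 0,"az": 0,"gripper": 1},{"dx": 0,"dy": 0,"dz": -0.2,"ax": 0,"ay": 0,"az": 0,"gripper": 1},{"dx": 0,"dy": 0,"dz": -0.15,"ax": 0,"ay": 0,"az": 0,"gripper": 1},{"dx": 0.16,"dy": 0.03,"dz": 0,"ax": 0,"ay": 0,"az": 0,"gripper": 1},{"dx": 0.2,"dy": 0.03,"dz": 0,"ax": 0,"ay": 0,"az": 0,"gripper": 1},{"dx": 0.18,"dy": 0.03,"dz": 0,"ax": 0,"ay": 0,"az": 0,"gripper": 1},{"dx": 0.08,"dy": 0,"dz": 0,"ax": 0,"ay": 0,"az": 0,"gripper": 1},{"dx": 0,"dy": 0,"dz": 0,"ax": 0,"ay": 0,"az": 0,"gripper": 1},{"dx": 0,"dy": 0,"dz": 0,"ax": 0,"ay": 0,"az": 0,"gripper": 1}]}}

```text
clock: 10.7
eef_pos: [678.7, 97.4, 383.9]
tool_rot: [3.142, 0.001, 0.865]
force: [-0.0, -0.7, 0.2]
width: 85.4
gripper_force: 0.0
```

Run:
```python
from h import *
import pickle
s,im=wrist(); t=ctrl.get_image("top"); sc=ctrl.get_image("scene"); pickle.dump((s,im,t,sc),open("w3.pkl","wb"))
print({k:np.round(s[k],3) for k in("clock","eef_pos","tool_rot","force","qpos")})
c=np.zeros((600,800,3),np.uint8); c[:384,:512]=im["color"]
b=cv2.resize(sc["color"][160:275,205:335],(286,253)); c[:253,514:]=b
b=cv2.resize(t["color"][115:245,180:310],(286,286)); c[260:546,514:]=b
cv2.imwrite("pics/w3.png",c[:,:,::-1])
```

```text
{'clock': np.float64(10.7), 'eef_pos': array([678.711,  97.409, 383.878]), 'tool_rot': array([3.142e+00, 1.000e-03, 8.650e-01]), 'force': array([-0.002, -0.663,  0.233]), 'qpos': array([-0.538,  0.68 ,  0.732,  1.22 , -0.44 ,  1.398, -0.552])}
```

View pics/w3.png

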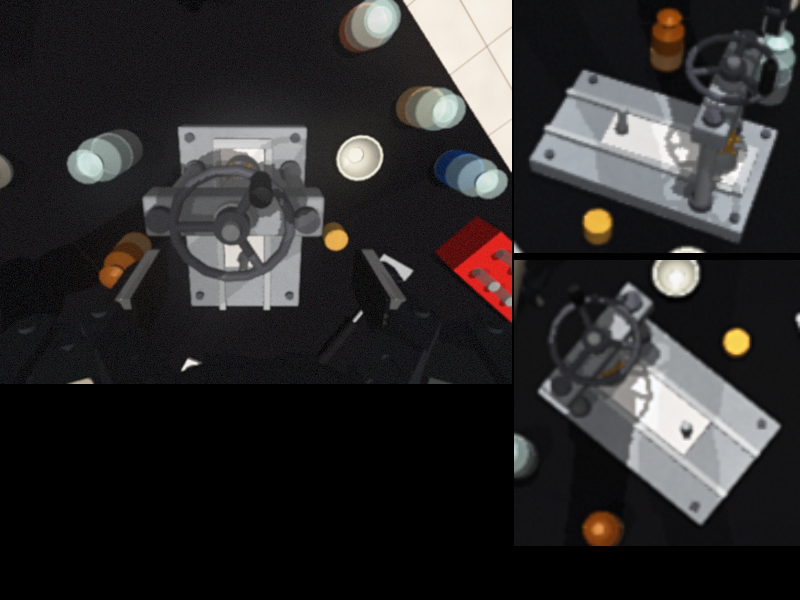

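Carrier is home (its far edge is at the stop, about (240,148)). The wheel hub is near (232,228) and the knob near (261,190). I'll measure the knob and hub.

Run:
```python
from h import *
import pickle
s,im,t,sc=pickle.load(open("w3.pkl","rb"))
M=R.from_euler("xyz",s["tool_rot"]).as_matrix()
f=lambda p:(M.T@(p-s["eef_pos"])).round(1)
P=np.array([[pt(im,u,v) if im["range_z"][v,u]>0 else [0,0,0] for u in range(160,305)] for v in range(150,290)])
k=P[(P[...,2]>278)&(P[...,2]<292)]; print("knob top",len(k),k.mean(0),f(k.mean(0)),cv2.minEnclosingCircle(k[:,:2].astype(np.float32)), k[:,2].mean())
w=P[(P[...,2]>231)&(P[...,2]<244)][:,:2]; r=np.hypot(*(w-[630,79]).T); 
ww=w[(r>44)&(r<66)]
A=np.c_[2*ww,np.ones(len(ww))];x=np.linalg.lstsq(A,(ww**2).sum(1),rcond=None)[0];print("ringfit",x[:2],np.sqrt(x[2]+x[0]**2+x[1]**2),len(ww))
h=P[np.hypot(P[...,0]-630,P[...,1]-79)<20]; print("hub height",np.percentile(h[:,2],[50,90,98]))
print(plane(im,232,229,245))
tp=lambda u,v,z:plane(t,180+(u-514)*130/286,115+(v-260)*130/286,z)
print("post now",tp(687,429,88),"hub",tp(595,337,245))
```

```text
knob top 462 [680.53702406  98.296893   283.66681857] [  2.    0.8 100.2] ((679.8646240234375, 97.70755767822266), 8.896507263183594) 283.6668185667937
ringfit [629.41175437  79.48555063] 53.932122500623905 3484
hub height [235.4244065  243.73246626 244.86450887]
[631.68451192  80.24188962 245.        ]
post now [530.15949781 -32.86090745  88.        ] hub [630.57167677  78.01465216 245.        ]
```

Run:
```python
from h import *
import pickle
s,im,t,sc=pickle.load(open("w3.pkl","rb"))
a=cv2.resize(im["color"][130:270,185:305],None,fx=4,fy=4,interpolation=2)
b=cv2.resize(t["color"][165:225,240:290],None,fx=6,fy=6,interpolation=2)
c=np.zeros((560,790,3),np.uint8); c[:,:480]=a; c[:360,485:785]=b
c=np.clip(c.astype(float)*1.5,0,255).astype(np.uint8)
cv2.imwrite("pics/w4.png",c[:,:,::-1])
```

```text
(no output)
```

View pics/w4.png

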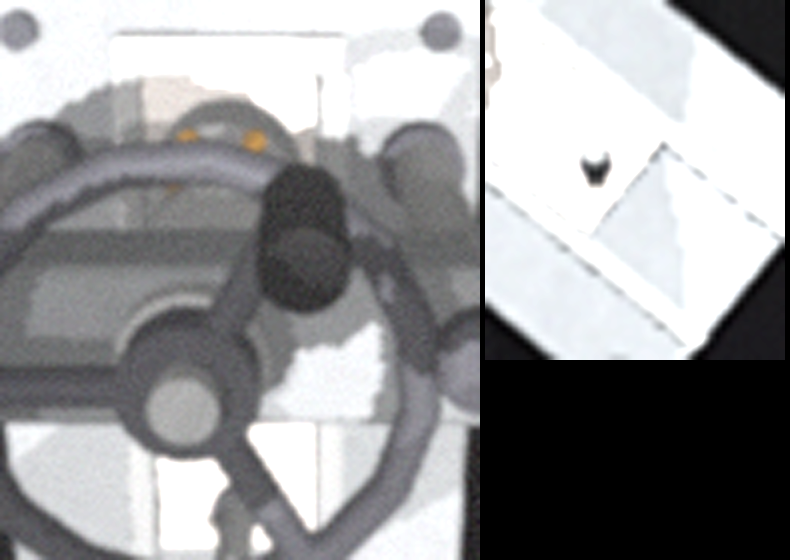

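The top crop shows the carrier's near edge from (663,147) to (597,233) and the base's near edge from (783,240) to (690,345). At home they should be 85 mm apart.

Run:
```python
from h import *
import pickle
s,im,t,sc=pickle.load(open("w3.pkl","rb"))
g=lambda x,y,z:plane(t,240+(x-485)/6-.4,165+y/6-.4,z)[:2]
u=np.array([np.cos(.866),np.sin(.866)]); h=np.array([629.8,79.3])
for p in(g(663,147,38),g(597,233,38),g(783,240,30),g(690,345,30)): print(p.round(1),((p-h)@u).round(1))
```

```text
[544.4 -66.8] -166.6
[498.8 -30. ] -168.1
[ 493.  -130.2] -248.2
[437.7 -78.3] -244.5
```

Run:
```python
from h import *
import pickle
s,im,t,sc=pickle.load(open("w3.pkl","rb"))
u=np.array([np.cos(.866),np.sin(.866)]); h=np.array([629.8,79.3])
for v in range(124,153): print(v,im["color"][v,225:258:4].mean(1).astype(int) if 0 else im["color"][v,220:260:5].astype(int).mean(1).round(), [((plane(im,242,v,z)[:2]-h)@u).round(1) for z in(30,39)])
# carrier near edge along its mid line in top image
for d in range(-190,-150,3):
    p=np.r_[h+u*d+np.array([u[1],-u[0]])*18,38]; T=np.linalg.inv(np.array(t["T"])); c=T[:3,:3]@p+T[:3,3]; x,y=c[:2]/c[2]; k=1+t["k1"]*(x*x+y*y)
    q=(t["fx"]*x*k+t["cx"],t["fy"]*y*k+t["cy"]); print(d,t["color"][int(q[1]+.5),int(q[0]+.5)].mean().round(),end=" | ")
```

```text
124 [55. 56. 56. 57. 62. 56. 54. 59.] [np.float64(66.9), np.float64(68.1)]
125 [70. 66. 69. 68. 71. 73. 69. 69.] [np.float64(65.5), np.float64(66.7)]
126 [88. 89. 91. 91. 90. 91. 91. 88.] [np.float64(64.0), np.float64(65.2)]
127 [126. 129. 126. 130. 131. 127. 128. 132.] [np.float64(62.6), np.float64(63.8)]
128 [157. 157. 157. 156. 156. 158. 157. 160.] [np.float64(61.1), np.float64(62.4)]
129 [166. 166. 169. 167. 171. 175. 175. 172.] [np.float64(59.7), np.float64(61.0)]
130 [171. 173. 170. 172. 177. 175. 177. 178.] [np.float64(58.2), np.float64(59.5)]
131 [173. 172. 168. 175. 176. 173. 178. 179.] [np.float64(56.8), np.float64(58.1)]
132 [171. 172. 174. 172. 174. 176. 177. 180.] [np.float64(55.3), np.float64(56.7)]
133 [176. 171. 176. 173. 171. 177. 179. 177.] [np.float64(53.8), np.float64(55.2)]
134 [174. 169. 171. 172. 176. 174. 175. 182.] [np.float64(52.4), np.float64(53.8)]
135 [171. 174. 171. 171. 176. 174. 177. 176.] [np.float64(50.9), np.float64(52.4)]
136 [168. 162. 172. 171. 175. 178. 179. 178.] [np.float64(49.4), np.float64(50.9)]
137 [146. 148. 153. 164. 164. 166. 169. 167.]
[... 764 characters left out ...]
), np.float64(36.3)]
147 [201. 204. 206. 202. 205. 207. 206. 206.] [np.float64(33.0), np.float64(34.8)]
148 [172. 173. 175. 202. 215. 212. 204. 212.] [np.float64(31.5), np.float64(33.3)]
149 [146. 157. 157. 224. 236. 236. 234. 237.] [np.float64(30.0), np.float64(31.8)]
150 [129. 152. 157. 203. 241. 244. 245. 245.] [np.float64(28.4), np.float64(30.3)]
151 [124. 156. 154. 166. 209. 230. 245. 241.] [np.float64(26.9), np.float64(28.8)]
152 [130. 155. 151. 151. 163. 189. 246. 235.] [np.float64(25.4), np.float64(27.3)]
-190 186.0 | -187 185.0 | -184 186.0 | -181 173.0 | -178 172.0 | -175 160.0 | -172 161.0 | -169 156.0 | -166 156.0 | -163 218.0 | -160 244.0 | -157 243.0 | -154 240.0 | -151 241.0 |
```

The carrier meets the stop with no gap (stop then carrier at about 33 mm), and its near edge is at -164 mm. It is home. Next I'll take the knob.

Emit:
{"name": "step_arm", "arguments": {"plan": [{"dx": 0.005,"dy": 0.002,"dz": 0.15,"ax": 0,"ay": 0,"az": 0,"gripper": 1},{"dx": 0,"dy": 0,"dz": 0.15,"ax": 0,"ay": 0,"az": 0,"gripper": 1},{"dx": 0,"dy": 0,"dz": 0.09,"ax": 0,"ay": 0,"az": 0,"gripper": 1},{"dx": 0,"dy": 0,"dz": 0,"ax": 0,"ay": 0,"az": 0,"gripper": 1},{"dx": 0,"dy": 0,"dz": 0,"ax": 0,"ay": 0,"az": 0,"gripper": 0},{"dx": 0,"dy": 0,"dz": 0,"ax": 0,"ay": 0,"az": 0,"gripper": 0},{"dx": 0,"dy": 0,"dz": 0,"ax": 0,"ay": 0,"az": 0,"gripper": 0},{"dx": 0,"dy": 0,"dz": 0,"ax": 0,"ay": 0,"az": 0,"gripper": 0},{"dx": 0,"dy": 0,"dz": 0,"ax": 0,"ay": 0,"az": 0,"gripper": 0},{"dx": 0,"dy": 0,"dz": 0,"ax": 0,"ay": 0,"az": 0,"gripper": 0}]}}

```text
clock: 12.1
eef_pos: [681.1, 99.8, 267.6]
tool_rot: [3.141, -0.001, 0.867]
force: [-1.6, 0.6, 5.1]
width: 16.3
gripper_force: 58.4
```

```bash
cat > circ.py <<'E'
import sys
from h import *
# usage: circ.py start_cmd_angle_deg n step ; prints tool-frame dx,dy rows
a0,n,st=float(sys.argv[1]),int(sys.argv[2]),float(sys.argv[3])
s=ctrl.read_state(); M=R.from_euler("xyz",s["tool_rot"]).as_matrix()
for i in range(n):
    a=np.radians(a0-st*i); b=np.radians(a0-st*(i+1))
    d=M.T@(np.array([np.cos(b)-np.cos(a),np.sin(b)-np.sin(a),0])*54.7)/300
    print(i,d[:2].round(3))
p=s["eef_pos"][:2]-[629.8,79.4]; print("now",s["clock"],np.degrees(np.arctan2(p[1],p[0])),np.hypot(*p),s["force"],s["tool_rot"])
E
python3 circ.py 20.3 36 10
```

```text
0 [-0.018  0.026]
1 [-0.022  0.023]
2 [-0.026  0.019]
3 [-0.029  0.014]
4 [-0.031  0.009]
5 [-0.032  0.003]
6 [-0.032 -0.002]
7 [-0.031 -0.008]
8 [-0.029 -0.013]
9 [-0.026 -0.018]
10 [-0.023 -0.022]
11 [-0.019 -0.026]
12 [-0.014 -0.029]
13 [-0.009 -0.031]
14 [-0.003 -0.032]
15 [ 0.002 -0.032]
16 [ 0.008 -0.031]
17 [ 0.013 -0.029]
18 [ 0.018 -0.026]
19 [ 0.022 -0.023]
20 [ 0.026 -0.019]
21 [ 0.029 -0.014]
22 [ 0.031 -0.009]
23 [ 0.032 -0.003]
24 [0.032 0.002]
25 [0.031 0.008]
26 [0.029 0.013]
27 [0.026 0.018]
28 [0.023 0.022]
29 [0.019 0.026]
30 [0.014 0.029]
31 [0.009 0.031]
32 [0.003 0.032]
33 [-0.002  0.032]
34 [-0.008  0.031]
35 [-0.013  0.029]
now 12.1 21.66711543275201 55.150808849051764 [-1.57956131  0.63597783  5.05318718] [ 3.14119365e+00 -8.25461919e-04  8.67004133e-01]
```

Emit:
{"name": "step_arm", "arguments": {"plan": [{"dx": -0.018,"dy": 0.026,"dz": 0,"ax": 0,"ay": 0,"az": 0,"gripper": 0},{"dx": -0.022,"dy": 0.023,"dz": 0,"ax": 0,"ay": 0,"az": 0,"gripper": 0},{"dx": -0.026,"dy": 0.019,"dz": 0,"ax": 0,"ay": 0,"az": 0,"gripper": 0},{"dx": -0.029,"dy": 0.014,"dz": 0,"ax": 0,"ay": 0,"az": 0,"gripper": 0}]}}

```text
clock: 12.6
eef_pos: [682.5, 66.6, 267.7]
tool_rot: [-3.14, -0.007, 0.871]
force: [1.2, 7.6, 4.3]
width: 16.4
gripper_force: 58.7
```

Emit:
{"name": "step_arm", "arguments": {"plan": [{"dx": -0.031,"dy": 0.009,"dz": 0,"ax": 0,"ay": 0,"az": 0,"gripper": 0},{"dx": -0.032,"dy": 0.003,"dz": 0,"ax": 0,"ay": 0,"az": 0,"gripper": 0},{"dx": -0.032,"dy": -0.002,"dz": 0,"ax": 0,"ay": 0,"az": 0,"gripper": 0},{"dx": -0.031,"dy": -0.008,"dz": 0,"ax": 0,"ay": 0,"az": 0,"gripper": 0}]}}

```text
clock: 13.1
eef_pos: [660.1, 35.2, 267.7]
tool_rot: [3.138, -0.007, 0.869]
force: [5.9, 4.2, 2.1]
width: 16.7
gripper_force: 58.4
```

Emit:
{"name": "step_arm", "arguments": {"plan": [{"dx": -0.029,"dy": -0.013,"dz": 0,"ax": 0,"ay": 0,"az": 0,"gripper": 0},{"dx": -0.026,"dy": -0.018,"dz": 0,"ax": 0,"ay": 0,"az": 0,"gripper": 0},{"dx": -0.023,"dy": -0.022,"dz": 0,"ax": 0,"ay": 0,"az": 0,"gripper": 0},{"dx": -0.019,"dy": -0.026,"dz": 0,"ax": 0,"ay": 0,"az": 0,"gripper": 0}]}}

```text
clock: 13.6
eef_pos: [623.5, 26.1, 267.7]
tool_rot: [3.135, -0.005, 0.867]
force: [8.0, 0.5, -0.7]
width: 16.3
gripper_force: 58.5
```

```bash
cat > an.py <<'E'
import sys,numpy as np
v=np.array([float(x) for x in sys.argv[1:]]).reshape(-1,4)
for x,y,fx,fy in v:
    p=np.array([x-629.8,y-79.4]); r=np.hypot(*p); e=p/r; t=np.array([e[1],-e[0]]) # clockwise tangent
    print(f"ang {np.degrees(np.arctan2(p[1],p[0])):.1f} r {r:.1f} resist {-(fx*t[0]+fy*t[1]):.1f} radial {fx*e[0]+fy*e[1]:.1f}")
E
python3 circ.py 0 1 1|tail -1
```

```text
now 13.6 -96.75142427658758 53.67788260326893 [ 7.958376    0.53048785 -0.68928108] [ 3.13487346 -0.00477084  0.86731247]
```

Emit:
{"name": "step_arm", "arguments": {"plan": [{"dx": -0.014,"dy": -0.029,"dz": 0,"ax": 0,"ay": 0,"az": 0,"gripper": 0},{"dx": -0.009,"dy": -0.031,"dz": 0,"ax": 0,"ay": 0,"az": 0,"gripper": 0},{"dx": -0.003,"dy": -0.032,"dz": 0,"ax": 0,"ay": 0,"az": 0,"gripper": 0}]}}

```text
clock: 13.98
eef_pos: [597.1, 36.2, 267.7]
tool_rot: [3.134, -0.002, 0.866]
force: [7.9, -2.5, -1.2]
width: 16.4
gripper_force: 58.6
```

Emit:
{"name": "step_arm", "arguments": {"plan": [{"dx": 0.002,"dy": -0.032,"dz": 0,"ax": 0,"ay": 0,"az": 0,"gripper": 0},{"dx": 0.008,"dy": -0.031,"dz": 0,"ax": 0,"ay": 0,"az": 0,"gripper": 0},{"dx": 0.013,"dy": -0.029,"dz": 0,"ax": 0,"ay": 0,"az": 0,"gripper": 0}]}}

```text
clock: 14.35
eef_pos: [579.5, 57.5, 267.6]
tool_rot: [3.134, 0.001, 0.864]
force: [4.4, -6.3, 1.7]
width: 16.4
gripper_force: 58.7
```

Emit:
{"name": "step_arm", "arguments": {"plan": [{"dx": 0.018,"dy": -0.026,"dz": 0,"ax": 0,"ay": 0,"az": 0,"gripper": 0},{"dx": 0.022,"dy": -0.023,"dz": 0,"ax": 0,"ay": 0,"az": 0,"gripper": 0}]}}

```text
clock: 14.6
eef_pos: [574.7, 75.4, 267.6]
tool_rot: [3.136, 0.003, 0.864]
force: [0.0, -7.4, 4.7]
width: 16.5
gripper_force: 58.9
```

Emit:
{"name": "step_arm", "arguments": {"plan": [{"dx": 0.026,"dy": -0.019,"dz": 0,"ax": 0,"ay": 0,"az": 0,"gripper": 0},{"dx": 0.029,"dy": -0.014,"dz": 0,"ax": 0,"ay": 0,"az": 0,"gripper": 0}]}}

```text
clock: 14.85
eef_pos: [576.3, 94.8, 267.5]
tool_rot: [3.14, 0.005, 0.864]
force: [-5.2, -6.4, 8.5]
width: 16.9
gripper_force: 59.5
```

```bash
python3 circ.py 0 1 1|tail -1
```

```text
now 14.85 163.95426617796136 55.675785912142416 [-5.15423369 -6.41118377  8.49083743] [3.13999743 0.00478876 0.86376864]
```

Emit:
{"name": "step_arm", "arguments": {"plan": [{"dx": 0.031,"dy": -0.009,"dz": 0,"ax": 0,"ay": 0,"az": 0,"gripper": 0},{"dx": 0.032,"dy": -0.003,"dz": 0,"ax": 0,"ay": 0,"az": 0,"gripper": 0}]}}

```text
clock: 15.1
eef_pos: [584.9, 112.9, 267.5]
tool_rot: [-3.14, 0.005, 0.865]
force: [-7.3, -3.9, 10.6]
width: 16.6
gripper_force: 59.7
```

Emit:
{"name": "step_arm", "arguments": {"plan": [{"dx": 0.032,"dy": 0.002,"dz": 0,"ax": 0,"ay": 0,"az": 0,"gripper": 0},{"dx": 0.031,"dy": 0.008,"dz": 0,"ax": 0,"ay": 0,"az": 0,"gripper": 0}]}}

```text
clock: 15.35
eef_pos: [599.3, 126.7, 267.5]
tool_rot: [-3.139, 0.004, 0.866]
force: [-7.3, -1.4, 10.8]
width: 16.8
gripper_force: 59.8
```

Emit:
{"name": "step_arm", "arguments": {"plan": [{"dx": 0.029,"dy": 0.013,"dz": 0,"ax": 0,"ay": 0,"az": 0,"gripper": 0},{"dx": 0.026,"dy": 0.018,"dz": 0,"ax": 0,"ay": 0,"az": 0,"gripper": 0}]}}

```text
clock: 15.6
eef_pos: [617.3, 134.3, 267.5]
tool_rot: [-3.138, 0.002, 0.867]
force: [-8.3, -0.1, 10.7]
width: 16.8
gripper_force: 59.8
```

```bash
python3 - <<'E'
import numpy as np
d=np.array([[681.1,99.8],[682.5,66.6],[660.1,35.2],[623.5,26.1],[597.1,36.2],[579.5,57.5],[574.7,75.4],[576.3,94.8]])
x=np.linalg.lstsq(np.c_[2*d,np.ones(len(d))],(d**2).sum(1),rcond=None)[0];print(x[:2],np.sqrt(x[2]+x[:2]@x[:2]))
E
python3 circ.py 0 1 1|tail -1
```

```text
[629.40891652  80.77682522] 55.0000081111671
now 15.6 102.86692506497472 56.339222283873234 [-8.3372483  -0.07146562 10.74245085] [-3.13779019e+00  2.46730972e-03  8.66757005e-01]
```

Emit:
{"name": "step_arm", "arguments": {"plan": [{"dx": 0.023,"dy": 0.022,"dz": 0,"ax": 0,"ay": 0,"az": 0,"gripper": 0}]}}

```text
clock: 15.72
eef_pos: [626.8, 135.7, 267.6]
tool_rot: [-3.138, 0.002, 0.867]
force: [-7.3, 0.4, 10.0]
width: 16.9
gripper_force: 59.8
```

Emit:
{"name": "step_arm", "arguments": {"plan": [{"dx": 0.019,"dy": 0.026,"dz": 0,"ax": 0,"ay": 0,"az": 0,"gripper": 0}]}}

```text
clock: 15.85
eef_pos: [636.5, 135.3, 267.6]
tool_rot: [-3.137, 0.002, 0.867]
force: [-6.7, 0.0, 10.1]
width: 16.3
gripper_force: 59.8
```

Emit:
{"name": "step_arm", "arguments": {"plan": [{"dx": 0.014,"dy": 0.029,"dz": 0,"ax": 0,"ay": 0,"az": 0,"gripper": 0}]}}

```text
clock: 15.98
eef_pos: [645.9, 133.2, 267.6]
tool_rot: [-3.137, 0.001, 0.868]
force: [-8.0, 1.2, 10.6]
width: 16.4
gripper_force: 59.8
```

Emit:
{"name": "step_arm", "arguments": {"plan": [{"dx": 0.009,"dy": 0.031,"dz": 0,"ax": 0,"ay": 0,"az": 0,"gripper": 0}]}}

```text
clock: 16.1
eef_pos: [654.8, 129.6, 267.6]
tool_rot: [-3.137, 0.001, 0.868]
force: [-7.9, 2.1, 9.3]
width: 16.7
gripper_force: 59.8
```

Emit:
{"name": "step_arm", "arguments": {"plan": [{"dx": 0.003,"dy": 0.032,"dz": 0,"ax": 0,"ay": 0,"az": 0,"gripper": 0}]}}

```text
clock: 16.23
eef_pos: [662.8, 124.5, 267.6]
tool_rot: [-3.137, -0.0, 0.868]
force: [-7.3, 2.9, 10.1]
width: 16.4
gripper_force: 59.8
```

Emit:
{"name": "step_arm", "arguments": {"plan": [{"dx": -0.002,"dy": 0.032,"dz": 0,"ax": 0,"ay": 0,"az": 0,"gripper": 0}]}}

```text
clock: 16.35
eef_pos: [669.8, 118.2, 267.6]
tool_rot: [-3.136, -0.001, 0.869]
force: [-6.4, 3.2, 9.0]
width: 16.3
gripper_force: 59.8
```

Emit:
{"name": "step_arm", "arguments": {"plan": [{"dx": -0.008,"dy": 0.031,"dz": 0,"ax": 0,"ay": 0,"az": 0,"gripper": 0}]}}

```text
clock: 16.48
eef_pos: [675.5, 111.0, 267.6]
tool_rot: [-3.136, -0.001, 0.869]
force: [-6.8, 5.2, 10.2]
width: 16.8
gripper_force: 59.8
```

Emit:
{"name": "step_arm", "arguments": {"plan": [{"dx": -0.013,"dy": 0.029,"dz": 0,"ax": 0,"ay": 0,"az": 0,"gripper": 0}]}}

```text
clock: 16.6
eef_pos: [679.9, 102.9, 267.6]
tool_rot: [-3.136, -0.003, 0.869]
force: [-6.2, 5.9, 8.4]
width: 16.9
gripper_force: 59.8
```

Emit:
{"name": "step_arm", "arguments": {"plan": [{"dx": -0.018,"dy": 0.026,"dz": 0,"ax": 0,"ay": 0,"az": 0,"gripper": 0}]}}

```text
clock: 16.73
eef_pos: [682.8, 94.3, 267.6]
tool_rot: [-3.137, -0.004, 0.87]
force: [-4.9, 6.1, 9.2]
width: 16.1
gripper_force: 59.7
```

Emit:
{"name": "step_arm", "arguments": {"plan": [{"dx": -0.022,"dy": 0.023,"dz": 0,"ax": 0,"ay": 0,"az": 0,"gripper": 0}]}}

```text
clock: 16.85
eef_pos: [684.3, 85.3, 267.6]
tool_rot: [-3.137, -0.005, 0.87]
force: [-2.6, 7.4, 7.1]
width: 16.8
gripper_force: 59.6
```

Emit:
{"name": "step_arm", "arguments": {"plan": [{"dx": -0.026,"dy": 0.019,"dz": 0,"ax": 0,"ay": 0,"az": 0,"gripper": 0}]}}

```text
clock: 16.98
eef_pos: [684.2, 76.0, 267.6]
tool_rot: [-3.138, -0.006, 0.87]
force: [-0.4, 8.3, 6.4]
width: 16.4
gripper_force: 59.6
```

Emit:
{"name": "step_arm", "arguments": {"plan": [{"dx": -0.029,"dy": 0.014,"dz": 0,"ax": 0,"ay": 0,"az": 0,"gripper": 0}]}}

```text
clock: 17.1
eef_pos: [682.7, 67.3, 267.7]
tool_rot: [-3.139, -0.008, 0.871]
force: [2.7, 11.3, 5.1]
width: 16.6
gripper_force: 59.4
```

Emit:
{"name": "step_arm", "arguments": {"plan": [{"dx": -0.031,"dy": 0.009,"dz": 0,"ax": 0,"ay": 0,"az": 0,"gripper": 0}]}}

```text
clock: 17.23
eef_pos: [680.0, 59.4, 267.7]
tool_rot: [-3.141, -0.011, 0.872]
force: [6.1, 10.2, 3.2]
width: 16.4
gripper_force: 59.2
```

Emit:
{"name": "step_arm", "arguments": {"plan": [{"dx": -0.032,"dy": 0.003,"dz": 0,"ax": 0,"ay": 0,"az": 0,"gripper": 0}]}}

```text
clock: 17.35
eef_pos: [675.4, 50.7, 267.7]
tool_rot: [3.139, -0.011, 0.871]
force: [8.5, 9.0, 1.0]
width: 16.6
gripper_force: 58.9
```

Emit:
{"name": "step_arm", "arguments": {"plan": [{"dx": -0.032,"dy": -0.002,"dz": 0,"ax": 0,"ay": 0,"az": 0,"gripper": 0}]}}

```text
clock: 17.48
eef_pos: [669.1, 42.9, 267.7]
tool_rot: [3.138, -0.01, 0.871]
force: [8.5, 6.5, 0.2]
width: 16.6
gripper_force: 58.8
```

Emit:
{"name": "step_arm", "arguments": {"plan": [{"dx": -0.031,"dy": -0.008,"dz": 0,"ax": 0,"ay": 0,"az": 0,"gripper": 0}]}}

```text
clock: 17.6
eef_pos: [661.7, 36.4, 267.7]
tool_rot: [3.136, -0.01, 0.87]
force: [10.6, 4.9, -1.1]
width: 16.5
gripper_force: 58.8
```

```bash
sed -i 's/629.8/629.4/;s/79.4/80.8/' an.py circ.py; python3 an.py 682.8 94.3 -4.9 6.1 684.3 85.3 -2.6 7.4 684.2 76 -.4 8.3 682.7 67.3 2.7 11.3; python3 circ.py 0 1 1|tail -1
```

```text
ang 14.2 r 55.1 resist 7.1 radial -3.3
ang 4.7 r 55.1 resist 7.6 radial -2.0
ang -5.0 r 55.0 resist 8.2 radial -1.1
ang -14.2 r 55.0 resist 11.6 radial -0.2
now 17.6 -54.00114274824088 54.90137033531156 [10.5525847   4.89152121 -1.09262873] [ 3.13576926 -0.00976934  0.8702628 ]
```

Contact shows clearly: resistance steps from 8.2 to 11.6 N at a knob angle of about -10°. The target knob angle is about -190°.

Emit:
{"name": "step_arm", "arguments": {"plan": [{"dx": -0.029,"dy": -0.013,"dz": 0,"ax": 0,"ay": 0,"az": 0,"gripper": 0},{"dx": -0.026,"dy": -0.018,"dz": 0,"ax": 0,"ay": 0,"az": 0,"gripper": 0},{"dx": -0.023,"dy": -0.022,"dz": 0,"ax": 0,"ay": 0,"az": 0,"gripper": 0},{"dx": -0.019,"dy": -0.026,"dz": 0,"ax": 0,"ay": 0,"az": 0,"gripper": 0},{"dx": -0.014,"dy": -0.029,"dz": 0,"ax": 0,"ay": 0,"az": 0,"gripper": 0},{"dx": -0.009,"dy": -0.031,"dz": 0,"ax": 0,"ay": 0,"az": 0,"gripper": 0},{"dx": -0.003,"dy": -0.032,"dz": 0,"ax": 0,"ay": 0,"az": 0,"gripper": 0}]}}

```text
clock: 18.48
eef_pos: [598.7, 35.1, 267.7]
tool_rot: [3.129, -0.003, 0.865]
force: [11.8, -6.1, -4.3]
width: 16.4
gripper_force: 58.7
```

Emit:
{"name": "step_arm", "arguments": {"plan": [{"dx": 0.002,"dy": -0.032,"dz": 0,"ax": 0,"ay": 0,"az": 0,"gripper": 0},{"dx": 0.008,"dy": -0.031,"dz": 0,"ax": 0,"ay": 0,"az": 0,"gripper": 0},{"dx": 0.013,"dy": -0.029,"dz": 0,"ax": 0,"ay": 0,"az": 0,"gripper": 0},{"dx": 0.018,"dy": -0.026,"dz": 0,"ax": 0,"ay": 0,"az": 0,"gripper": 0}]}}

```text
clock: 18.98
eef_pos: [577.2, 63.4, 267.6]
tool_rot: [3.131, 0.004, 0.862]
force: [4.2, -13.3, -0.9]
width: 16.7
gripper_force: 59.0
```

```bash
python3 an.py 680 59.4 6.1 10.2 675.4 50.7 8.5 9 669.1 42.9 8.5 6.5 661.7 36.4 10.6 4.9;  python3 circ.py 0 1 1|tail -1
```

```text
ang -22.9 r 54.9 resist 11.8 radial 1.6
ang -33.2 r 55.0 resist 12.2 radial 2.2
ang -43.7 r 54.9 resist 10.6 radial 1.7
ang -54.0 r 54.9 resist 11.5 radial 2.3
now 18.975 -161.58649691616398 54.99637240310878 [  4.22682505 -13.2782391   -0.86627963] [3.13080258 0.00377231 0.86227018]
```

Emit:
{"name": "step_arm", "arguments": {"plan": [{"dx": 0.022,"dy": -0.023,"dz": 0,"ax": 0,"ay": 0,"az": 0,"gripper": 0},{"dx": 0.026,"dy": -0.019,"dz": 0,"ax": 0,"ay": 0,"az": 0,"gripper": 0},{"dx": 0.021,"dy": -0.01,"dz": 0,"ax": 0,"ay": 0,"az": 0,"gripper": 0},{"dx": 0,"dy": 0,"dz": 0,"ax": 0,"ay": 0,"az": 0,"gripper": 0}]}}

```text
clock: 19.48
eef_pos: [575.3, 90.2, 267.5]
tool_rot: [3.139, 0.007, 0.863]
force: [-5.5, -9.8, 8.6]
width: 16.1
gripper_force: 60.0
```

```bash
python3 circ.py 0 1 1|tail -1
```

```text
now 19.475 170.15249509913548 54.88927982916101 [-5.52098031 -9.80271799  8.57006844] [3.13883496 0.00728485 0.86297822]
```

Emit:
{"name": "step_arm", "arguments": {"plan": [{"dx": -0.009,"dy": 0.004,"dz": 0,"ax": 0,"ay": 0,"az": 0,"gripper": 0},{"dx": -0.007,"dy": 0.004,"dz": 0,"ax": 0,"ay": 0,"az": 0,"gripper": 0}]}}

```text
clock: 19.73
eef_pos: [575.2, 89.8, 267.6]
tool_rot: [3.141, 0.0, 0.866]
force: [-3.1, 1.8, 7.3]
width: 16.8
gripper_force: 59.9
```

Emit:
{"name": "step_arm", "arguments": {"plan": [{"dx": 0,"dy": 0,"dz": 0,"ax": 0,"ay": 0,"az": 0,"gripper": 0.6},{"dx": 0,"dy": 0,"dz": 0,"ax": 0,"ay": 0,"az": 0,"gripper": 0.6},{"dx": 0,"dy": 0,"dz": 0,"ax": 0,"ay": 0,"az": 0,"gripper": 0.6},{"dx": 0,"dy": 0,"dz": 0,"ax": 0,"ay": 0,"az": 0,"gripper": 0.6}]}}

```text
clock: 20.23
eef_pos: [575.4, 91.0, 266.6]
tool_rot: [-3.142, 0.0, 0.867]
force: [0.5, 0.1, 0.5]
width: 51.4
gripper_force: 0.0
```

Emit:
{"name": "step_arm", "arguments": {"plan": [{"dx": 0,"dy": 0,"dz": -0.06,"ax": 0,"ay": 0,"az": 0,"gripper": 0.6},{"dx": 0,"dy": 0,"dz": -0.15,"ax": 0,"ay": 0,"az": 0,"gripper": 0.6},{"dx": 0,"dy": 0,"dz": -0.15,"ax": 0,"ay": 0,"az": 0,"gripper": 0.6},{"dx": 0,"dy": 0,"dz": -0.06,"ax": 0,"ay": 0,"az": 0,"gripper": 0.6},{"dx": 0,"dy": 0,"dz": 0,"ax": 0,"ay": 0,"az": 0,"gripper": 0.6},{"dx": 0,"dy": 0,"dz": 0,"ax": 0,"ay": 0,"az": 0,"gripper": 0.6}]}}

```text
clock: 20.98
eef_pos: [574.8, 91.1, 391.6]
tool_rot: [-3.14, 0.001, 0.867]
force: [-0.6, 1.4, 0.1]
width: 51.1
gripper_force: 0.0
```

Run:
```python
from h import *
s,im=wrist(); sc=ctrl.get_image("scene"); save(im,"w5")
P=np.array([[pt(im,u,v) if im["range_z"][v,u]>0 else [0,0,0] for u in range(100,400)] for v in range(100,384)])
k=P[(P[...,2]>278)&(P[...,2]<292)&(np.hypot(P[...,0]-629,P[...,1]-80)<80)]; c,_=cv2.minEnclosingCircle(k[:,:2].astype(np.float32)); print(len(k),c,np.degrees(np.arctan2(c[1]-80.8,c[0]-629.4)))
cc=np.zeros((384,790,3),np.uint8); cc[:,:512]=im["color"]; cc[:240,515:787]=cv2.resize(sc["color"][160:275,205:335],(272,240))
cv2.imwrite("pics/w5.png",cc[:,:,::-1])
```

```text
428 (574.0848999023438, 87.75018310546875) 172.83847965034914
```

View pics/w5.png

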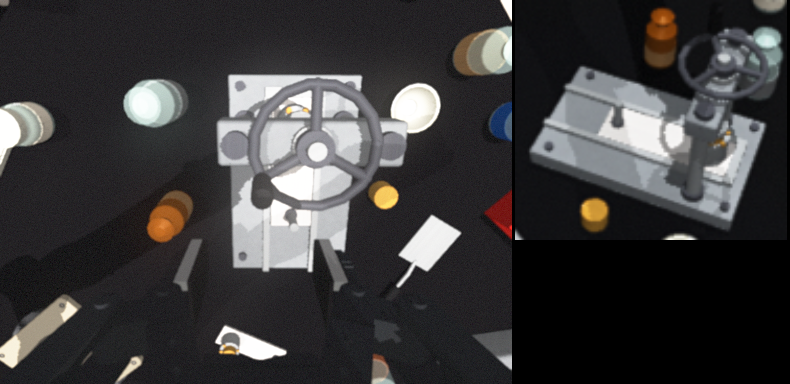

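The wheel has been left with its knob at about 171°, which matches the reading before release. The carrier is still home, the neighbouring things stand undisturbed, and the gripper is clear.

```bash
python3 -c "
from cell import ctrl
print(ctrl.finish_job())"
```

```text
the job is handed in; nothing more can be done
None
```

The carrier was slid home against the stop with a push of about 19 N. The handwheel was then wound to plunger contact plus about half a turn and let go, and the job was handed in at about 21 s on the robot's clock.

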